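# Park the microphone boom and press the standby button

## Task

The over is finished: push the lowered counterweighted microphone boom gently up past its balance point (push on the boom itself or push its counterweight down), so that it tips over and stays raised against its stop by itself. Then press the big round button on the small metal box that the boom was covering fully down, and let it go. Only push and press - do not grip or fling the boom, pick up or shove the box, or disturb the other things on the desk.

Things in the scene. Friction and masses are not known exactly. Their poses are not given: they have to be found in the camera images.
- stand: dark steel boom stand fixed to the desk: base plate 100 (x) x 120 (y) x 12 mm, a slim post, and a fork 52 mm wide (x) whose top is 147 mm above the desk. It carries the boom. Origin on the desk under the hinge; z up. The lowered boom points along this body's +y, the short tail with the counterweight along -y; the stand's +x side faces roughly away from the robot, its -x side towards the robot.
- pivot (a point): point on the hinge axis of the boom, in the middle of the fork, 130 mm above the desk. Axes as stand; the hinge axis is its x.
- boom (a joint): boom angle in rad: 0 lowered and level on the lower stop, grows as the microphone end rises, 1.45 on the upper stop (almost upright). Below the balance point, about 0.8 rad, it falls back to 0; above it, it sinks by itself to 1.45 within a second or two and stays. Lifting it takes about 2 N at 100 mm from the hinge; the weight varies by a quarter.
- bar (a point): point on the boom's axis 95 mm from the hinge; axes as the boom (y outwards along it). The boom there is a square aluminium bar 16 x 16 mm, bare from 25 to 150 mm from the hinge. Below the lowered bar (underside at 122 mm) there is free space, but for a small plug on the desk.
- counterweight (a point): middle of the steel counterweight cylinder on the boom's tail, 40 mm in diameter, 45 mm long along y; with the boom lowered 67 mm behind and 23 mm above the hinge, so its top is 173 mm above the desk. Axes as the boom. Pushing it straight down some 60 to 80 mm also swings the boom up and over; it takes about 3 N.
- mic (a point): middle of the microphone on the boom's axis, 195 mm from the hinge; it is 48 mm in diameter and reaches from 150 to 242 mm; moves with the boom (its y axis points along the boom, outwards). Raised, its end stands 370 mm above the desk over the stand: go round it on the way to the button.
- deskbox: small loose aluminium box 110 (x) x 85 (y) mm, 44 mm high, 0.7 kg, on rubber feet, standing under the lowered microphone. Origin at the centre of its underside, z up. The button is on its top.
- standby_top (a point): centre of the top face of the round grey button (32 mm in diameter, in a black housing) on the box, about 15 mm from the box's centre towards the box's -x side; it moves down with the button.
- standby (a joint): travel of the button in m: 0 released, 0.006 fully down; it springs back. Takes 5 N to push fully down. While the boom is lowered there is no room above it for a hand.
- knobbox: bystander, leave alone: flat grey metal box 75 x 130 x 36 mm with three black knobs (54 mm high over the knobs); origin under its centre at desk height
- key: bystander, leave alone: hand telegraph key on a dark base 90 x 70 mm, 44 mm high; origin under its centre at desk height
- mug: bystander, leave alone: white mug, 80 mm wide, 90 mm high, handle on its +y side; origin under its centre at desk height
- battery: bystander, leave alone: black battery pack 50 x 70 mm, 32 mm high; origin under its centre at desk height
- plug: bystander, leave alone: metal coaxial plug lying down, 38 mm long, 18 mm thick, low on the desk beside the boom; origin under its centre at desk height
- pen: bystander, leave alone: white pen with a black cap, 135 mm long, 12 mm high, lying along its x axis; origin under its centre at desk height
- glasses: bystander, leave alone: folded-out spectacles, 125 mm wide (y), 130 mm deep (from the lenses at the origin to +x), 40 mm high; origin under its lenses at desk height
There are look-alikes about, which are no part of the job. What is shaped like the deskbox but pink is not meant.

How it is judged:
By the outcome, as a careful person would: the job done as asked, in the order asked, and still so for the second after the job is handed in, with the robot touching nothing.
It also fails if it takes over 48 s, if anything falls off the work surface, if the arm or the gripper's body presses on something with over 40 N, if the wrist force passes 120 N, or if a joint passes its speed limit or range.

## Robot

A 6-joint arm with a two-finger parallel gripper is mounted at the origin on the work surface. World frame = base frame: x ahead of the robot, y to its left, z up, the work surface at z = 0. Lengths are in m, angles in rad, forces in N, time in s.
With the tool pointing down it reaches from about 0.3 to 0.875 m from the base axis. Payload 6.4 kg.
Tool frame: the origin (TCP) lies midway between the tips of the shut fingers; the grasp point (between the pads) lies 19 mm behind it (hold_point_z is the distance from the TCP to the grasp point, in m); z points along the fingers, y is the direction in which the jaws open and shut (so a half turn about z gives the same grasp; the last joint's range is limited). The gripper opens to 85 mm and grips with 20 to 120 N. Pads are 22 mm wide; open, the fingers measure 114 mm over their backs; the gripper's body (76 mm by 85 mm) begins 54 mm behind the grasp point. The pads swing forward as they close: fully open they stand 13 mm farther back than shut.
Start: joints at [0.941, 0.181, 1.607, -0, 1.354, -0.206], TCP at [0.236, 0.524, 0.202] pointing down, gripper open.
Joint ranges: [-2.99, 2.99], [-0.89, 2.07], [0.3, 2.58], [-1.14, 4.28], [0, 2.63], [-3.12, 3.12]. Speed limits (rad/s): [2.57, 2.57, 3.01, 3.14, 3.14, 3.14].

## Interface

Orientations are given as a unit quaternion [w, x, y, z].
In Python, from cell import state, get_image, calibration, sign_off, hold_point_z gives the robot as it stands. The module is installed in compiled form; this text tells all that it offers.
- The arm moves only by the tool send_rows, never from a script. Its argument "motion" is a list of rows, each an object with "jaw": the finger opening in m, from 0 to 0.0854; "travel": the shift along the world's x, y, z in m, a list of three; "turn": the turn about the world's z in rad. In form: [{"jaw": jaw, "travel": [dx, dy, dz], "turn": turn}, ...]. A call has 1 to 8 rows; each row is the pose to reach, as a shift and turn from the pose measured when the call began; what a row does not reach only later rows make up. A row lasts 1/12 s, in which the tool goes at most 41.7 mm and 7.16 degrees, less where a joint would pass 70% of its speed; a pose out of reach is approached as far as the arm can. A call with a gripper value outside its range is refused whole. The fingers move at their own pace and stop on an object; "force" is the grip in N (left out, the last holds). Time passes only in rows, so rows that repeat a pose let the fingers close. It gives the time, the measured TCP pose, the force and the opening at its end, in the units of the state.
- state(): the state, without advancing time (a new reading comes with each control period).
- get_image(name): name is "side" or "top" or "wrist"; returns (picture, depth): 420x560x3 uint8, blue, green, red; 420x560 float32, m along the optical axis (not along the pixel's ray), 0 where there is no reading.
- calibration(name): a dict with "fx", "fy", "cx", "cy" (pixels), "rvec" (rotation vector, rad) and "tvec" (3), from world to camera coordinates, as OpenCV has them; the wrist camera has in their place "mount" (4x4, takes a point from camera to tool coordinates, whose origin is the TCP and whose axes are the flange's). Camera axes: x right, y down, z forward; pixel columns grow to the right and rows downward; lengths in m; the calibration is good to about 2 mm. A picture is of the moment at which its call begins: read the wrist's pose just before it. calibration takes no time and is no camera call.
- sign_off(): hands the job in, once; it reports no verdict.
The state is a dict: "time_s": time; "qpos": joint angles; "qd": joint speeds; "effort": joint torques, N m; "position": TCP position; "tcp_rot": TCP orientation; "force": force on the tool from outside, world axes, zero at the start; "wrist_torque": the same for the moment, N m; "opening": finger opening in m.
Only numpy, scipy, OpenCV 4.12 (cv2) and the standard library are available. Lean on these libraries where they do the work, as an engineer would, in place of code of your own. Each camera call takes 0.05 s, during which the arm holds its last target. There are 200 camera calls.

## Working session

There is one attempt and no reset: what is moved stays moved. The work goes in short steps, Python scripts to look and compute and a tool call to move; the robot and the scene stay as the last step left them, time stands still between calls to the robot, and variables do not carry over. Pictures are saved under pics/ and viewed, about 8 in all and at most 12, crops included, and the job is handed in when it is done.

Besides the shell and the picture viewer there is one more tool, called after "Emit:" as name(argument=value, ...) on one line, values as JSON. send_rows: Moves the arm, as the interface text tells. Its arguments: {"type":"object","properties":{"motion":{"type":"array"},"force":{"type":"number"}},"required":["motion"]}

```bash
mkdir -p pics
cat > h.py <<'E'
import numpy as np, cv2
from cell import *
def cam(n):
    c=calibration(n); R=cv2.Rodrigues(np.array(c["rvec"],float))[0]; return c,R,np.array(c["tvec"],float).ravel()
def pts(n,d):
    """world point per pixel from depth"""
    c,R,t=cam(n); v,u=np.mgrid[:d.shape[0],:d.shape[1]]
    P=np.dstack([(u-c["cx"])/c["fx"]*d,(v-c["cy"])/c["fy"]*d,d])
    return (P-t)@R
E
python3 - <<'E'
from h import *
print(state())
for n in("side","top"):
    p,d=get_image(n); cv2.imwrite(f"pics/{n}0.png",p); np.savez(f"{n}0",p=p,d=d,w=pts(n,d))
    c,R,t=cam(n); print(n,-R.T@t,(d>0).mean())
E
```

```text
{'time_s': 0.0, 'qpos': array([ 9.40699605e-01,  1.81522329e-01,  1.60803019e+00,  1.30510644e-05,
        1.35378581e+00, -2.06312316e-01]), 'qd': array([ 0.00169887, -0.00029513, -0.00125013, -0.00045571,  0.00153446,
       -0.00096278]), 'effort': array([ 8.05227337e-04, -4.44861460e+01, -3.51347208e+01, -2.30148562e-04,
        8.77984450e-03,  1.03542578e-05]), 'position': array([0.23606847, 0.5236402 , 0.20108399]), 'tcp_rot': array([-3.60300496e-04,  2.10311457e-01,  9.77634047e-01, -7.95031307e-04]), 'force': array([1.24802075, 0.78660268, 0.52810818]), 'wrist_torque': array([-0.00935755, -0.05060089, -0.00219677]), 'opening': 0.08518799781629605}
side [ 0.1303013  -1.02550386  0.69826161] 0.996203231292517
top [ 0.31207679 -0.04075676  1.0661334 ] 0.9960586734693877
```

View pics/side0.png

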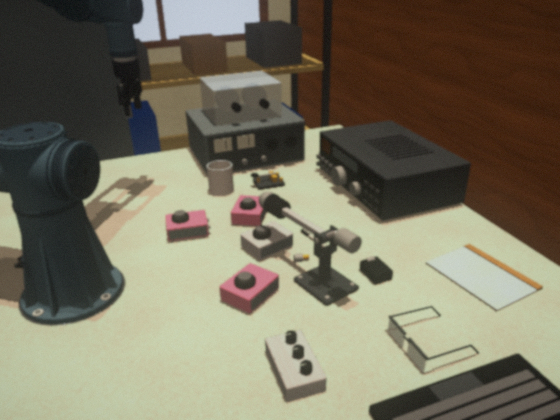

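View pics/top0.png

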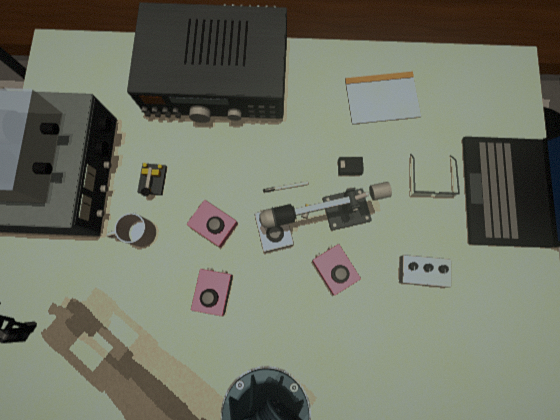

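Side view: boom with mic at (270,203), counterweight (342,240), silver box (267,240). Top view: counterweight (380,190), fork (347,208), mic (277,215), silver box (275,232). Pink look-alikes at top-view (213,222), (212,291) and (337,270) are rejected.

Run:
```python
from h import *
T=np.load("top0.npz"); w=T["w"]; p=T["p"]
def reg(x0,x1,y0,y1,za,zb):
    s=w[y0:y1,x0:x1].reshape(-1,3); s=s[(s[:,2]>za)&(s[:,2]<zb)]; return len(s),s.mean(0).round(4),np.percentile(s,[2,98],axis=0).round(3).tolist()
print("cw",reg(368,394,178,204,.14,.19))
print("mic",reg(255,298,200,232,.13,.17))
print("bar",reg(300,335,198,218,.125,.15))
print("fork",reg(335,368,188,230,.12,.16))
print("baseplate",reg(320,380,185,232,.008,.02))
print("box",reg(250,300,205,255,.035,.05))
print("button",reg(250,300,215,255,.05,.075))
for n,r in dict(cw=(375,190),desk=(150,260)).items(): print(n,w[r[1],r[0]])
b=w[200:220,300:335].reshape(-1,3); b=b[(b[:,2]>.125)&(b[:,2]<.15)]
m=cv2.fitLine(b[:,:2].astype(np.float32),cv2.DIST_HUBER,0,.01,.01).ravel(); print("barline",m)
s=np.load("side0.npz"); ws=s["w"]
q=ws[215:265,235:300].reshape(-1,3); q=q[(q[:,2]>.038)&(q[:,2]<.049)]; print("side box",len(q),cv2.minAreaRect((q[:,:2]*1000).astype(np.float32)))
q=ws[225:245,250:275].reshape(-1,3); q=q[(q[:,2]>.05)&(q[:,2]<.075)]; print("side btn",len(q),q.mean(0),np.percentile(q,[2,98],axis=0))
q=w[205:255,250:300].reshape(-1,3); q=q[(q[:,2]>.038)&(q[:,2]<.049)]; print("top box",cv2.minAreaRect((q[:,:2]*1000).astype(np.float32)))
a=cv2.resize(s["p"][180:310,210:400],None,fx=4,fy=4,interpolation=cv2.INTER_CUBIC); cv2.imwrite("pics/c1.png",a)
```

```text
cw (335, array([ 0.5612, -0.2603,  0.1674]), [[0.542, -0.286, 0.145], [0.582, -0.238, 0.176]])
mic (658, array([ 0.4925, -0.0133,  0.1485]), [[0.468, -0.056, 0.134], [0.519, 0.03, 0.156]])
bar (252, array([ 0.5212, -0.1097,  0.1379]), [[0.505, -0.152, 0.129], [0.538, -0.068, 0.142]])
fork (368, array([ 0.5438, -0.1931,  0.1415]), [[0.519, -0.226, 0.127], [0.57, -0.157, 0.158]])
baseplate (946, array([ 0.5363, -0.2034,  0.0128]), [[0.493, -0.264, 0.009], [0.601, -0.144, 0.017]])
box (548, array([ 0.4553, -0.0005,  0.0445]), [[0.419, -0.049, 0.04], [0.516, 0.05, 0.049]])
button (230, array([ 0.4606, -0.004 ,  0.0612]), [[0.442, -0.026, 0.053], [0.48, 0.019, 0.07]])
cw [ 0.56102154 -0.24639256  0.17534722]
desk [0.38149807 0.34206411 0.00140373]
barline [ 0.27672663 -0.9609487   0.521172   -0.10974413]
side box 657 ((476.707275390625, -9.025375366210938), (251.70074462890625, 131.65733337402344), 79.6322250366211)
side btn 196 [ 0.46119828 -0.01218441  0.06001372] [[ 0.44164615 -0.02780373  0.0504835 ]
 [ 0.48449933  0.00970012  0.06856587]]
top box ((477.2261047363281, 0.02701568603515625), (109.13449096679688, 85.54991912841797), 16.257543563842773)
```

View pics/c1.png

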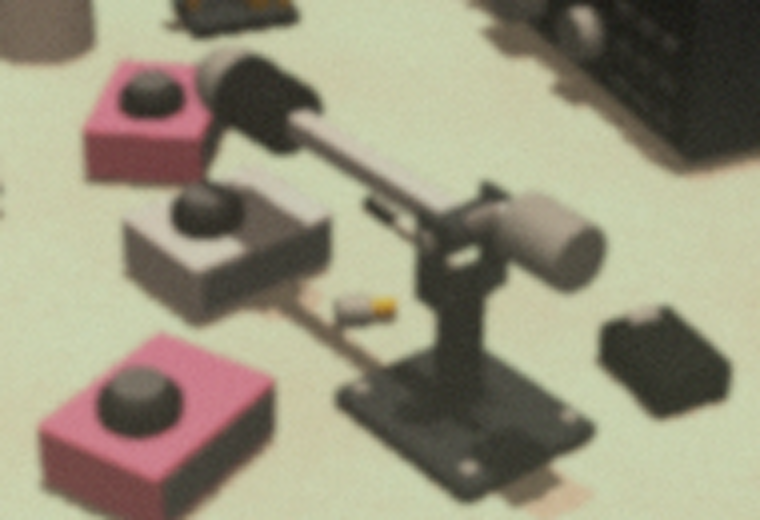

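The crop confirms the silver box with the button under the mic. Estimates: counterweight (0.561,-0.262), pivot (0.543,-0.197), button about (0.462,-0.005). I'll shut the fingers and go above the counterweight's rear half.

Emit:
send_rows(motion=[{"jaw": 0, "travel": [0.014, -0.034, 0.01], "turn": 0}, {"jaw": 0, "travel": [0.028, -0.068, 0.02], "turn": 0}, {"jaw": 0, "travel": [0.042, -0.102, 0.03], "turn": 0}, {"jaw": 0, "travel": [0.056, -0.136, 0.04], "turn": 0}, {"jaw": 0, "travel": [0.07, -0.17, 0.05], "turn": 0}, {"jaw": 0, "travel": [0.084, -0.204, 0.05], "turn": 0}, {"jaw": 0, "travel": [0.098, -0.238, 0.05], "turn": 0}, {"jaw": 0, "travel": [0.112, -0.272, 0.05], "turn": 0}])

```text
time_s: 0.77
position: [0.3482, 0.2501, 0.2512]
tcp_rot: [-0.0, 0.21, 0.978, -0.001]
force: [0.9, 0.3, 0.5]
opening: -0.0002
```

Emit:
send_rows(motion=[{"jaw": 0, "travel": [0.014, -0.034, 0], "turn": 0}, {"jaw": 0, "travel": [0.028, -0.068, 0], "turn": 0}, {"jaw": 0, "travel": [0.042, -0.102, 0], "turn": 0}, {"jaw": 0, "travel": [0.056, -0.136, 0], "turn": 0}, {"jaw": 0, "travel": [0.07, -0.17, 0], "turn": 0}, {"jaw": 0, "travel": [0.084, -0.204, 0], "turn": 0}, {"jaw": 0, "travel": [0.098, -0.238, 0], "turn": 0}, {"jaw": 0, "travel": [0.112, -0.272, 0], "turn": 0}])

```text
time_s: 1.43
position: [0.4603, -0.0238, 0.251]
tcp_rot: [-0.0, 0.21, 0.978, -0.001]
force: [0.3, 0.6, -0.1]
opening: 0.0003
```

Emit:
send_rows(motion=[{"jaw": 0, "travel": [0.014, -0.034, 0], "turn": 0}, {"jaw": 0, "travel": [0.028, -0.068, 0], "turn": 0}, {"jaw": 0, "travel": [0.042, -0.102, 0], "turn": 0}, {"jaw": 0, "travel": [0.056, -0.136, 0], "turn": 0}, {"jaw": 0, "travel": [0.07, -0.17, 0], "turn": 0}, {"jaw": 0, "travel": [0.084, -0.204, 0], "turn": 0}, {"jaw": 0, "travel": [0.098, -0.234, 0], "turn": 0}, {"jaw": 0, "travel": [0.104, -0.248, 0], "turn": 0}])

```text
time_s: 2.1
position: [0.5647, -0.2755, 0.2498]
tcp_rot: [-0.001, 0.212, 0.977, -0.001]
force: [0.4, -0.1, -0.6]
opening: 0.0001
```

Run:
```python
from h import *
print(state()["position"])
p,d=get_image("side"); cv2.imwrite("pics/s1.png",cv2.resize(p[120:330,200:480],None,fx=2.8,fy=2.8))
```

```text
[ 0.56469356 -0.27549722  0.24982121]
```

View pics/s1.png

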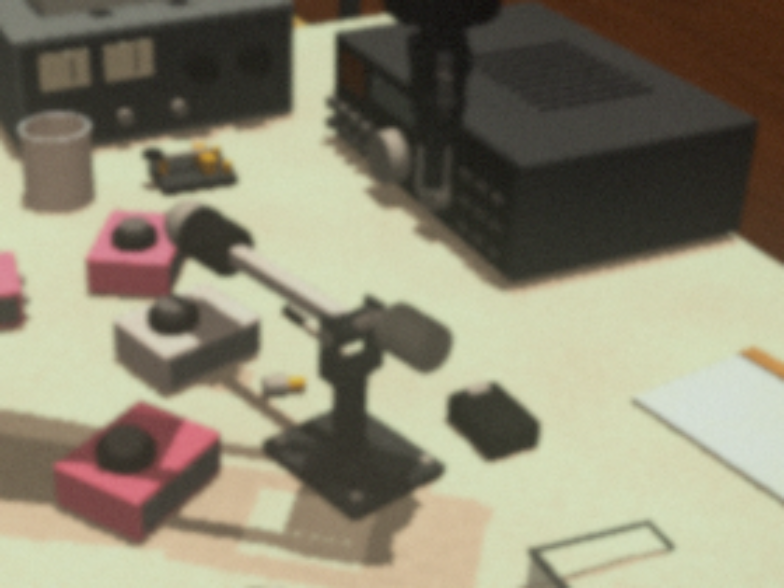

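The gripper's tips (430,200) sit above the counterweight (415,335). Going down to just above it, then pushing slowly.

Emit:
send_rows(motion=[{"jaw": 0, "travel": [0, 0, -0.02], "turn": 0}, {"jaw": 0, "travel": [0, 0.002, -0.04], "turn": 0}, {"jaw": 0, "travel": [0, 0.003, -0.055], "turn": 0}, {"jaw": 0, "travel": [0, 0.003, -0.065], "turn": 0}, {"jaw": 0, "travel": [0, 0.003, -0.07], "turn": 0}, {"jaw": 0, "travel": [0, 0.003, -0.075], "turn": 0}, {"jaw": 0, "travel": [0, 0.003, -0.08], "turn": 0}, {"jaw": 0, "travel": [0, 0.003, -0.085], "turn": 0}])

```text
time_s: 2.82
position: [0.5654, -0.2739, 0.1653]
tcp_rot: [0.0, 0.212, 0.977, -0.001]
force: [-1.1, -0.1, 0.1]
opening: -0.0001
```

Emit:
send_rows(motion=[{"jaw": 0, "travel": [0, 0, -0.004], "turn": 0}, {"jaw": 0, "travel": [0, 0, -0.008], "turn": 0}, {"jaw": 0, "travel": [0, 0, -0.012], "turn": 0}, {"jaw": 0, "travel": [0, 0, -0.016], "turn": 0}, {"jaw": 0, "travel": [0, 0, -0.02], "turn": 0}, {"jaw": 0, "travel": [0, 0, -0.024], "turn": 0}, {"jaw": 0, "travel": [0, 0, -0.028], "turn": 0}, {"jaw": 0, "travel": [0, 0, -0.032], "turn": 0}])

```text
time_s: 3.48
position: [0.5661, -0.2751, 0.134]
tcp_rot: [0.002, 0.212, 0.977, -0.002]
force: [0.1, -3.5, 4.2]
opening: -0.0002
```

Emit:
send_rows(motion=[{"jaw": 0, "travel": [0, 0, -0.004], "turn": 0}, {"jaw": 0, "travel": [0, 0, -0.008], "turn": 0}, {"jaw": 0, "travel": [0, 0, -0.012], "turn": 0}, {"jaw": 0, "travel": [0, 0, -0.016], "turn": 0}, {"jaw": 0, "travel": [0, 0, -0.02], "turn": 0}, {"jaw": 0, "travel": [0, 0, -0.024], "turn": 0}, {"jaw": 0, "travel": [0, 0, -0.028], "turn": 0}, {"jaw": 0, "travel": [0, 0, -0.03], "turn": 0}])

```text
time_s: 4.15
position: [0.5654, -0.2743, 0.1027]
tcp_rot: [0.001, 0.212, 0.977, -0.002]
force: [0.1, -0.9, -0.4]
opening: 0.0
```

Run:
```python
from h import *
print(state()["position"],state()["force"])
p,d=get_image("side"); cv2.imwrite("pics/s2.png",cv2.resize(p[120:330,200:480],None,fx=2.8,fy=2.8))
```

```text
[ 0.56544097 -0.27432358  0.10269718] [ 0.14096944 -0.94593159 -0.3954445 ]
```

View pics/s2.png

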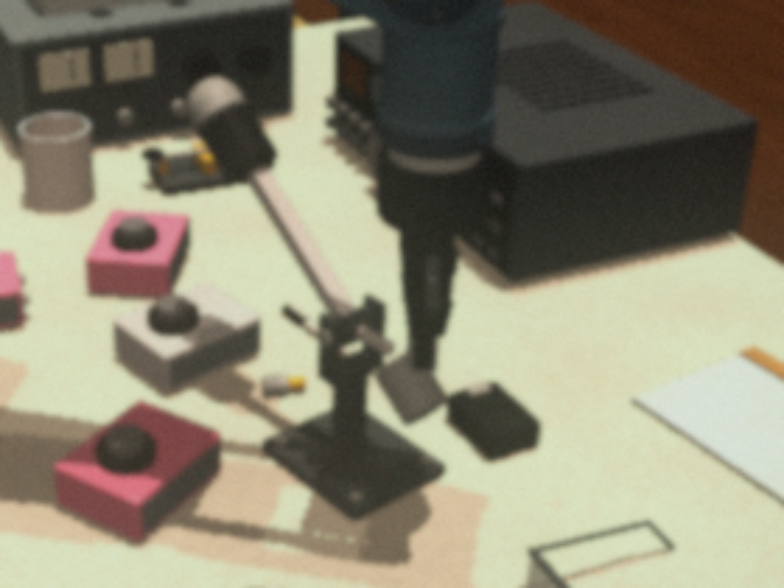

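Force fell to about zero, so the boom is running ahead of the tip. I'll go on a little and check whether it tips over.

Emit:
send_rows(motion=[{"jaw": 0, "travel": [0, 0, -0.003], "turn": 0}, {"jaw": 0, "travel": [0, 0, -0.006], "turn": 0}, {"jaw": 0, "travel": [0, 0, -0.006], "turn": 0}, {"jaw": 0, "travel": [0, 0, -0.006], "turn": 0}, {"jaw": 0, "travel": [0, 0, -0.006], "turn": 0}, {"jaw": 0, "travel": [0, 0, -0.006], "turn": 0}, {"jaw": 0, "travel": [0, 0, -0.006], "turn": 0}, {"jaw": 0, "travel": [0, 0, -0.006], "turn": 0}])

```text
time_s: 4.87
position: [0.5652, -0.2738, 0.0964]
tcp_rot: [0.0, 0.212, 0.977, -0.001]
force: [-0.5, 0.4, 0.9]
opening: -0.0002
```

Run:
```python
from h import *
print(state()["position"],state()["force"])
p,d=get_image("side"); cv2.imwrite("pics/s3.png",cv2.resize(p[120:330,200:480],None,fx=2.8,fy=2.8))
```

```text
[ 0.56522464 -0.2738426   0.09640082] [-0.47354618  0.37016204  0.89950039]
```

View pics/s3.png

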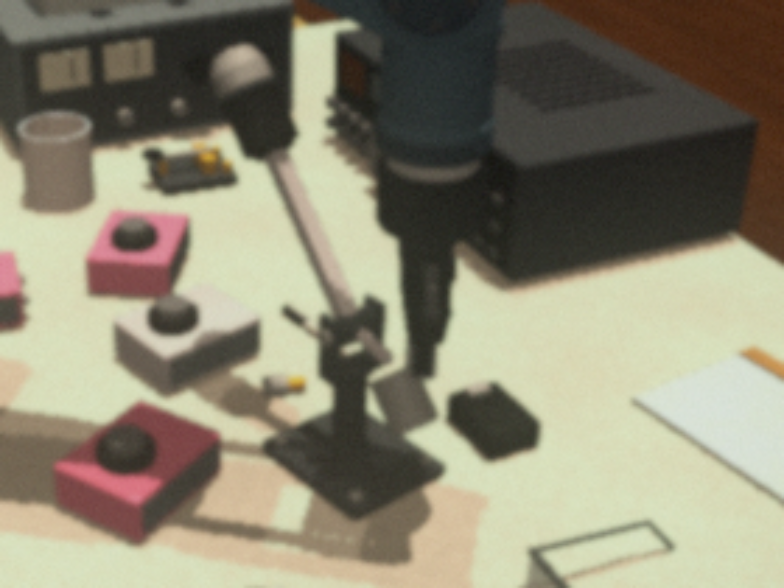

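It keeps rising by itself with no contact. I'll back off away from the mic, then go round on the robot's side.

Emit:
send_rows(motion=[{"jaw": 0, "travel": [0.003, -0.01, 0.005], "turn": 0}, {"jaw": 0, "travel": [0.006, -0.025, 0.015], "turn": 0}, {"jaw": 0, "travel": [0.006, -0.045, 0.03], "turn": 0}, {"jaw": 0, "travel": [-0.01, -0.065, 0.045], "turn": 0}, {"jaw": 0, "travel": [-0.035, -0.08, 0.06], "turn": 0}, {"jaw": 0, "travel": [-0.065, -0.085, 0.07], "turn": 0}, {"jaw": 0, "travel": [-0.1, -0.085, 0.08], "turn": 0}, {"jaw": 0, "travel": [-0.135, -0.085, 0.08], "turn": 0}])

```text
time_s: 5.58
position: [0.4299, -0.3612, 0.1793]
tcp_rot: [0.002, 0.212, 0.977, -0.003]
force: [-0.3, -0.1, -0.6]
opening: -0.0002
```

Emit:
send_rows(motion=[{"jaw": 0, "travel": [-0.03, 0.01, 0], "turn": 0}, {"jaw": 0, "travel": [-0.06, 0.025, 0], "turn": 0}, {"jaw": 0, "travel": [-0.08, 0.05, 0], "turn": 0}, {"jaw": 0, "travel": [-0.09, 0.08, 0], "turn": 0}, {"jaw": 0, "travel": [-0.095, 0.11, 0], "turn": 0}, {"jaw": 0, "travel": [-0.095, 0.14, 0], "turn": 0}, {"jaw": 0, "travel": [-0.095, 0.17, 0], "turn": 0}, {"jaw": 0, "travel": [-0.09, 0.2, 0], "turn": 0}])

```text
time_s: 6.25
position: [0.3395, -0.1609, 0.1801]
tcp_rot: [0.003, 0.213, 0.977, -0.003]
force: [0.5, 0.2, 0.2]
opening: -0.0
```

Run:
```python
from h import *
print(state()["position"],state()["force"])
out=[]
for n in("side","top"):
    p,d=get_image(n); w=pts(n,d); np.savez(f"{n}4",p=p,d=d,w=w); out.append(p)
cv2.imwrite("pics/s4.png",cv2.resize(np.hstack([out[0][100:330,180:400],out[1][120:350,180:400]]),None,fx=1.8,fy=1.8))
q=w[205:260,250:300].reshape(-1,3)
m=q[(q[:,2]>.038)&(q[:,2]<.049)]; r=cv2.minAreaRect((m[:,:2]*1000).astype(np.float32)); print("box",r)
b=q[(q[:,2]>.055)&(q[:,2]<.085)]; print("btn",len(b),b.mean(0),np.percentile(b,[2,50,98],axis=0))
q=w[150:260,300:400].reshape(-1,3); q=q[(q[:,2]>.25)]; print("mic",len(q),q.mean(0) if len(q) else 0,np.percentile(q,[2,98],axis=0))
```

```text
[ 0.33950814 -0.1608701   0.18013494] [0.46667014 0.18832807 0.19601226]
box ((477.8727111816406, 0.33637237548828125), (110.32292938232422, 85.56610107421875), 16.419605255126953)
btn 217 [ 0.4630345  -0.00348843  0.06193009] [[ 0.44292958 -0.02378821  0.05519745]
 [ 0.46237195 -0.00312549  0.06279935]
 [ 0.48421229  0.01840109  0.06981696]]
mic 2256 [ 0.41711774 -0.14114352  0.51479823] [[ 0.35442049 -0.18955033  0.30460387]
 [ 0.55187252 -0.08751136  0.58309873]]
```

View pics/s4.png

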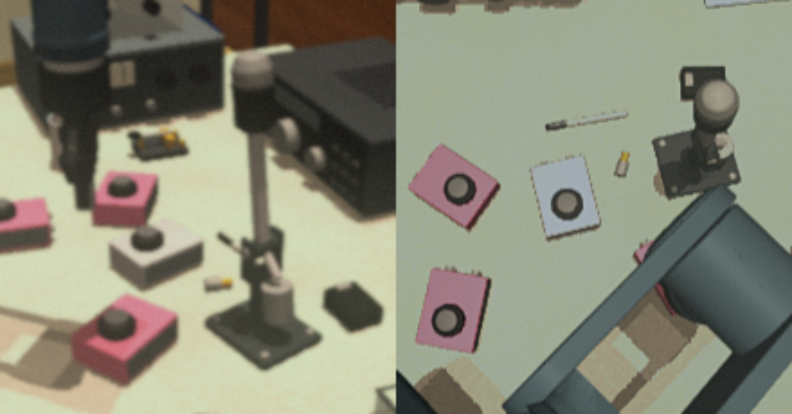

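The boom stands raised, on its stop, and the box hasn't moved (within 1 mm). Button centre is (0.463,-0.0035), top about z 0.067. Moving over it and pressing down.

Emit:
send_rows(motion=[{"jaw": 0, "travel": [0.02, 0.03, 0], "turn": 0}, {"jaw": 0, "travel": [0.04, 0.06, 0], "turn": 0}, {"jaw": 0, "travel": [0.062, 0.09, 0], "turn": 0}, {"jaw": 0, "travel": [0.085, 0.12, 0], "turn": 0}, {"jaw": 0, "travel": [0.11, 0.145, -0.01], "turn": 0}, {"jaw": 0, "travel": [0.1235, 0.1575, -0.04], "turn": 0}, {"jaw": 0, "travel": [0.1235, 0.1575, -0.07], "turn": 0}, {"jaw": 0, "travel": [0.1235, 0.1575, -0.09], "turn": 0}])

```text
time_s: 7.02
position: [0.4643, -0.001, 0.0881]
tcp_rot: [0.002, 0.209, 0.978, -0.003]
force: [-0.9, 1.1, 0.0]
opening: -0.0
```

Emit:
send_rows(motion=[{"jaw": 0, "travel": [0, 0, -0.004], "turn": 0}, {"jaw": 0, "travel": [0, 0, -0.008], "turn": 0}, {"jaw": 0, "travel": [0, 0, -0.012], "turn": 0}, {"jaw": 0, "travel": [0, 0, -0.015], "turn": 0}, {"jaw": 0, "travel": [0, 0, -0.018], "turn": 0}, {"jaw": 0, "travel": [0, 0, -0.02], "turn": 0}, {"jaw": 0, "travel": [0, 0, -0.022], "turn": 0}, {"jaw": 0, "travel": [0, 0, -0.022], "turn": 0}])

```text
time_s: 7.68
position: [0.4643, -0.0011, 0.0661]
tcp_rot: [0.002, 0.209, 0.978, -0.003]
force: [1.0, 1.6, 0.9]
opening: -0.0001
```

Emit:
send_rows(motion=[{"jaw": 0, "travel": [0, -0.001, -0.001], "turn": 0}, {"jaw": 0, "travel": [0, -0.001, -0.002], "turn": 0}, {"jaw": 0, "travel": [0, -0.001, -0.003], "turn": 0}, {"jaw": 0, "travel": [0, -0.001, -0.004], "turn": 0}, {"jaw": 0, "travel": [0, -0.001, -0.004], "turn": 0}])

```text
time_s: 8.1
position: [0.4642, -0.002, 0.0619]
tcp_rot: [0.002, 0.209, 0.978, -0.003]
force: [-0.6, -1.1, -0.2]
opening: -0.0001
```

Emit:
send_rows(motion=[{"jaw": 0, "travel": [0, 0, -0.001], "turn": 0}, {"jaw": 0, "travel": [0, 0, -0.002], "turn": 0}, {"jaw": 0, "travel": [0, 0, -0.003], "turn": 0}, {"jaw": 0, "travel": [0, 0, -0.004], "turn": 0}, {"jaw": 0, "travel": [0, 0, -0.004], "turn": 0}])

```text
time_s: 8.52
position: [0.464, -0.0019, 0.0577]
tcp_rot: [0.002, 0.209, 0.978, -0.003]
force: [-0.3, 0.3, 0.5]
opening: 0.0
```

Run:
```python
from h import *
print(state()["position"],state()["force"])
p,d=get_image("side"); a=p[190:270,220:310]
cv2.imwrite("pics/s5.png",cv2.resize(np.hstack([a,np.load("side4.npz")["p"][190:270,220:310]]),None,fx=4.4,fy=4.4,interpolation=cv2.INTER_CUBIC))
w=np.load("top4.npz")["w"]; c=[.463,-.0035]
r=np.hypot(w[...,0]-c[0],w[...,1]-c[1])
for a,b in((0,.006),(.006,.012),(.012,.016),(.016,.02),(.02,.024),(.026,.035)): print(a,np.percentile(w[...,2][(r>=a)&(r<b)],[10,50,90]).round(4))
```

```text
[ 0.46398599 -0.00194046  0.05767039] [-0.32184593  0.26244553  0.46923557]
0 [0.0636 0.0657 0.0683]
0.006 [0.0641 0.0669 0.069 ]
0.012 [0.058  0.0654 0.0681]
0.016 [0.0545 0.0569 0.0591]
0.02 [0.0517 0.0562 0.0588]
0.026 [0.0423 0.0445 0.0468]
```

View pics/s5.png

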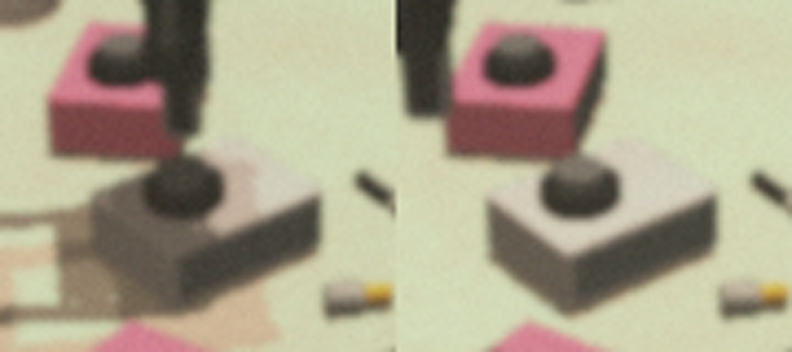

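Run:
```python
from h import *
s=state(); c,R,t=cam("side")
def pj(P): q=R@np.array(P)+t; return q[0]/q[2]*c["fx"]+c["cx"],q[1]/q[2]*c["fy"]+c["cy"]
print("tcp px",pj(s["position"]),"button px",pj([.463,-.0035,.067]), s["tcp_rot"])
p,d=get_image("side"); w=pts("side",d)
for v in range(206,232,2): print(v,w[v,261].round(3),p[v,261])
```

```text
tcp px (np.float64(260.75429965763635), np.float64(229.89379081469065)) button px (np.float64(260.4198435156679), np.float64(227.13961782130988)) [ 0.00186124  0.20947048  0.97780906 -0.00284518]
206 [ 0.458 -0.03   0.142] [42 48 51]
208 [ 0.457 -0.033  0.138] [41 49 52]
210 [ 0.464 -0.01   0.119] [41 49 50]
212 [ 0.461 -0.018  0.118] [39 46 50]
214 [ 0.463 -0.013  0.11 ] [43 52 54]
216 [ 0.462 -0.015  0.105] [41 49 53]
218 [ 0.462 -0.016  0.1  ] [42 51 51]
220 [ 0.464 -0.008  0.09 ] [62 73 79]
222 [ 0.51   0.132 -0.   ] [ 87 102 114]
224 [0.504 0.117 0.002] [ 83 101 111]
226 [0.466 0.001 0.067] [59 70 78]
228 [ 0.464 -0.006  0.066] [56 64 68]
230 [ 0.461 -0.013  0.065] [54 62 69]
```

The tip really stands about 20 mm above the button: depth shows it ending near z 0.087, though the reported TCP z is 0.058. The xy agrees. I'll treat z as biased and feel the way down by force.

Emit:
send_rows(motion=[{"jaw": 0, "travel": [0, -0.001, -0.003], "turn": 0}, {"jaw": 0, "travel": [0, -0.001, -0.006], "turn": 0}, {"jaw": 0, "travel": [0, -0.001, -0.009], "turn": 0}, {"jaw": 0, "travel": [0, -0.001, -0.012], "turn": 0}, {"jaw": 0, "travel": [0, -0.001, -0.013], "turn": 0}, {"jaw": 0, "travel": [0, -0.001, -0.013], "turn": 0}])

```text
time_s: 9.12
position: [0.4637, -0.0029, 0.0444]
tcp_rot: [0.001, 0.21, 0.978, -0.003]
force: [0.3, 0.5, 0.1]
opening: -0.0001
```

Emit:
send_rows(motion=[{"jaw": 0, "travel": [0, 0, -0.001], "turn": 0}, {"jaw": 0, "travel": [0, 0, -0.002], "turn": 0}, {"jaw": 0, "travel": [0, 0, -0.003], "turn": 0}, {"jaw": 0, "travel": [0, 0, -0.004], "turn": 0}, {"jaw": 0, "travel": [0, 0, -0.004], "turn": 0}])

```text
time_s: 9.53
position: [0.4636, -0.0029, 0.0402]
tcp_rot: [0.001, 0.209, 0.978, -0.003]
force: [-0.4, 0.1, 0.3]
opening: 0.0
```

Emit:
send_rows(motion=[{"jaw": 0, "travel": [0, 0, -0.001], "turn": 0}, {"jaw": 0, "travel": [0, 0, -0.002], "turn": 0}, {"jaw": 0, "travel": [0, 0, -0.003], "turn": 0}, {"jaw": 0, "travel": [0, 0, -0.003], "turn": 0}])

```text
time_s: 9.87
position: [0.4635, -0.0028, 0.037]
tcp_rot: [0.001, 0.209, 0.978, -0.003]
force: [0.4, 1.0, -0.1]
opening: 0.0002
```

Run:
```python
from h import *
s=state(); print(s["position"],s["force"])
p,d=get_image("side"); w=pts("side",d)
for v in range(218,236): print(v,w[v,261].round(3),p[v,261])
```

```text
[ 0.46348412 -0.00281553  0.03701051] [ 0.35803487  1.04446725 -0.09861535]
218 [ 0.461 -0.017  0.101] [40 47 51]
219 [ 0.463 -0.012  0.095] [42 49 52]
220 [ 0.461 -0.015  0.094] [43 51 51]
221 [ 0.462 -0.013  0.09 ] [41 49 50]
222 [ 0.462 -0.014  0.088] [39 50 50]
223 [ 0.46  -0.018  0.087] [46 52 57]
224 [ 0.462 -0.013  0.082] [41 48 52]
225 [ 0.461 -0.015  0.08 ] [45 51 52]
226 [ 0.461 -0.015  0.077] [46 53 56]
227 [ 0.463 -0.007  0.069] [52 62 67]
228 [ 0.462 -0.009  0.068] [61 69 73]
229 [ 0.462 -0.012  0.066] [57 67 73]
230 [ 0.46  -0.017  0.067] [64 70 75]
231 [ 0.46  -0.015  0.063] [53 65 70]
232 [ 0.459 -0.018  0.062] [56 66 70]
233 [ 0.459 -0.018  0.059] [51 60 65]
234 [ 0.459 -0.018  0.056] [47 55 59]
235 [ 0.457 -0.025  0.057] [44 50 54]
```

Emit:
send_rows(motion=[{"jaw": 0, "travel": [0, 0, -0.001], "turn": 0}, {"jaw": 0, "travel": [0, 0, -0.002], "turn": 0}, {"jaw": 0, "travel": [0, 0, -0.003], "turn": 0}, {"jaw": 0, "travel": [0, 0, -0.003], "turn": 0}])

```text
time_s: 10.25
position: [0.4637, -0.0029, 0.0341]
tcp_rot: [0.001, 0.21, 0.978, -0.003]
force: [-0.8, 0.5, 3.0]
opening: -0.0003
```

Emit:
send_rows(motion=[{"jaw": 0, "travel": [0, 0, -0.001], "turn": 0}, {"jaw": 0, "travel": [0, 0, -0.002], "turn": 0}, {"jaw": 0, "travel": [0, 0, -0.003], "turn": 0}, {"jaw": 0, "travel": [0, 0, -0.003], "turn": 0}])

```text
time_s: 10.58
position: [0.4637, -0.0028, 0.0311]
tcp_rot: [0.001, 0.21, 0.978, -0.003]
force: [-1.3, 0.7, 5.1]
opening: -0.0001
```

Contact: 3 N, then 5 N. Pressing on to the stop.

Emit:
send_rows(motion=[{"jaw": 0, "travel": [0, 0, -0.001], "turn": 0}, {"jaw": 0, "travel": [0, 0, -0.002], "turn": 0}, {"jaw": 0, "travel": [0, 0, -0.003], "turn": 0}, {"jaw": 0, "travel": [0, 0, -0.003], "turn": 0}])

```text
time_s: 10.92
position: [0.4639, -0.0029, 0.0303]
tcp_rot: [0.001, 0.209, 0.978, -0.003]
force: [-12.8, 2.0, 28.6]
opening: 0.0004
```

At the stop (28 N, the tip no longer sinking). Letting go and backing away.

Emit:
send_rows(motion=[{"jaw": 0, "travel": [0, 0, 0.005], "turn": 0}, {"jaw": 0, "travel": [0, 0, 0.015], "turn": 0}, {"jaw": 0, "travel": [0, 0, 0.035], "turn": 0}, {"jaw": 0, "travel": [0, 0, 0.065], "turn": 0}, {"jaw": 0, "travel": [-0.02, 0.02, 0.095], "turn": 0}, {"jaw": 0, "travel": [-0.04, 0.05, 0.12], "turn": 0}, {"jaw": 0, "travel": [-0.06, 0.08, 0.13], "turn": 0}, {"jaw": 0, "travel": [-0.08, 0.11, 0.13], "turn": 0}])

```text
time_s: 11.58
position: [0.3851, 0.1079, 0.1634]
tcp_rot: [0.004, 0.21, 0.978, -0.002]
force: [-0.1, 0.5, 0.8]
opening: 0.0001
```

Emit:
send_rows(motion=[{"jaw": 0, "travel": [-0.02, 0.03, 0], "turn": 0}, {"jaw": 0, "travel": [-0.03, 0.06, 0], "turn": 0}, {"jaw": 0, "travel": [-0.04, 0.09, 0], "turn": 0}, {"jaw": 0, "travel": [-0.04, 0.09, 0], "turn": 0}, {"jaw": 0, "travel": [-0.04, 0.09, 0], "turn": 0}])

```text
time_s: 12.0
position: [0.3444, 0.199, 0.1634]
tcp_rot: [0.004, 0.208, 0.978, -0.002]
force: [0.4, -0.5, 0.3]
opening: -0.0
```

Run:
```python
from h import *
s=state(); print(s["position"],s["force"],s["time_s"])
out=[]
for n in("side","top"):
    p,d=get_image(n); w=pts(n,d); out.append(p)
cv2.imwrite("pics/s6.png",cv2.resize(np.hstack([out[0][100:400,150:400],out[1][100:400,120:470]]),None,fx=1.33,fy=1.33))
q=w[205:260,250:300].reshape(-1,3)
m=q[(q[:,2]>.038)&(q[:,2]<.049)]; print("box",cv2.minAreaRect((m[:,:2]*1000).astype(np.float32)))
r=np.hypot(w[...,0]-.463,w[...,1]+.0035); print("button z",np.median(w[...,2][r<.01]))
```

```text
[0.3444086  0.19904871 0.16344575] [ 0.4409226  -0.5214472   0.26654952] 12.0
box ((477.79541015625, 0.28635406494140625), (110.10047912597656, 85.51997375488281), 16.3129825592041)
button z 0.06699279306770409
```

View pics/s6.png

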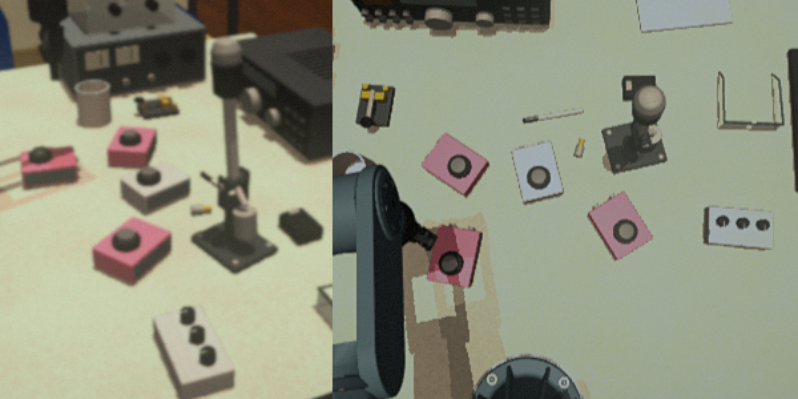

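The boom stays raised at (230,120), the silver box at (155,185) is in place, the button has sprung back, and the neighbours look untouched.

```bash
python3 -c "from cell import *; print(sign_off())"
```

```text
the job is handed in; nothing more can be done
None
```

The job is done and handed in at about 12 s of the 48 s allowed. I pushed the counterweight down with the shut fingers until the boom tipped over. It rose to its upper stop and stayed there. I then went round it on the robot's side and pressed the button on the silver box until it stopped sinking, at about 28 N, and let it go.

**Last checks:** the boom is upright and the box is within 1 mm of where it stood. The button is back at its released height (z 0.067), and the bystanders in view look undisturbed. I did not measure the bystanders, and the arm hides most of the mug in the last top view.

**Disagreement:** the depth images put the finger tips about 30 mm higher than the reported TCP height. The contact at the button agreed with the images. I made the final press by force instead of relying on the reported height.

**Force:** at the stop the press also had a 13 N sideways force on the tool, but the box did not shift.

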